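Set up the folding pen carousel on the shop counter

TASK

Get the revolving pen display ready for filling: first swing the stand's folded leg out until it clicks in at its end stop, then pick the empty pen carousel up by its handle and fit it on the stand, turning it until its grooves mesh with the ribs of the splined spigot and it slides down. Push it fully home against the sprung collar and keep holding it pressed down there when you finish, so that the thumbscrew can be tightened; leave the other things on the counter where they are.

Things in the scene. Friction and masses are not known exactly. Their poses are not given: they have to be found in the camera images.
- leg (a joint): swing of the stand's folding leg about its upright hinge, rad: grows counter-clockwise seen from above; 0 = fully folded, 1.5 = end stop (leg straight out). It stays where it is left (about 0.2 N at the grip point moves it) until a sprung nub resists from about 1.1 rad (it springs back a little if let go there) and must be pushed past (up to about 1.2 N at the grip point); beyond about 1.38 rad the leg snaps to the end stop and stays there
- leg_grip (a point): point on the folding leg, 85 mm from its hinge and half-way up the bar (13 mm above the counter). The leg is a straight black steel bar, 16 mm wide and 14 mm high, its underside 6 mm above the counter, ending 120 mm from the hinge on a small rubber foot; x axis along the bar, away from the hinge. It can be pinched across its width from above or pushed sideways
- leg_hinge (a point): hinge of the folding leg, 13 mm above the counter, 30 mm from the stand's centre. The stand does not move: two black round plates (88 mm across, 30 mm high in all) with two fixed legs like the folding one, at 60 degrees either side of its x axis, reaching 150 mm from the centre; the folding leg points along its -x axis when fully out and lies towards its +y side when folded
- spigot_tip (a point): tip of the upright steel spigot at the stand's centre, 82 mm above the counter; z up. Its core is 22 mm in diameter, coned over the top 12 mm; four ribs, 6 mm wide and 34 mm over opposite ribs, lie along its x and y axes, with rounded tops 17 mm below the tip. It belongs to the turntable, which can be turned by hand but stiffly (0.12 Nm), so it normally stays while a part is turned on it
- collar (a joint): travel of the sprung aluminium ring (58 mm across) round the spigot's foot, m: 0 = up (its top 36 mm below the spigot's tip), 0.008 = pressed down to its stop. It pushes back with about 10 N at the start and 16 N at the stop, more than the carousel weighs
- carousel_handle (a point): middle of the carousel's handle bar, 181 mm above the carousel's underside. The bar is black, 64 mm long along its x axis, 16 mm wide, 18 mm high, with 20 mm free below it and nothing beside it; best pinched across its width from above. The carousel is a round plywood tray, 180 mm across and 190 mm high overall, with four square pen bins (up to 103 mm high) on its diagonals; about 0.55 kg
- carousel_bore (a point): centre of the splined bore's mouth on the carousel's underside, straight below the handle (0 = standing on the counter); z up. The bore is 24 mm across and 52 mm deep, its four grooves 8.4 mm wide and 37 mm over opposite grooves lie along its x and y axes, so along and across the handle. On the stand unmeshed, the mouth rests on the rib tops 17 mm below the spigot's tip; meshed it drops on the collar 36 mm below the tip; fully home it is 44 mm below the tip
- marker_cup: bystander: white cup of markers, 72 mm across, 140 mm high; origin under its centre
- notebooks: bystander: stack of three notebooks, 150 x 107 x 45 mm; origin under its centre
- tape_dispenser: bystander: black desk tape dispenser, 155 x 60 x 84 mm; origin under its centre
- stapler: bystander: grey and black stapler, 140 x 34 x 55 mm; origin under its centre
- ink_bottle: bystander: ink bottle, 52 mm across, 62 mm high; origin under its centre
- washi_roll: bystander: roll of paper tape lying flat, 54 mm across, 20 mm high; origin under its centre
- marker_pack: bystander: flat card pack of markers, 150 x 95 x 25 mm; origin under its centre
- card_reader: bystander: card reader, 85 x 50 x 23 mm; origin under its centre

How it is judged:
By the outcome, as a careful person would: the job done as asked, in the order asked, and still so for the second after the job is handed in, while the arm keeps its last pose, push and grip.
It also fails if it takes over 67 s, if anything falls off the work surface, if the arm or the gripper's body presses on something with over 40 N, if the wrist force passes 120 N, or if a joint passes its speed limit or range.

ROBOT

A 6-joint arm with a two-finger parallel gripper is mounted at the origin on the work surface. World frame = base frame: x ahead of the robot, y to its left, z up, the work surface at z = 0. Lengths are in mm, angles in rad, forces in N, time in s.
With the tool pointing down it reaches from about 275 to 750 mm from the base axis. Payload 10.2 kg.
Tool frame: the origin (TCP) lies between the finger pads; the fingertips stand 22 mm ahead of it and the grasp point (between the pads) lies 3 mm ahead of it (ctrl.nose_length is the distance from the TCP to the fingertips, in mm); z points along the fingers, y is the line along which they close (so a half turn about z gives the same grasp; the last joint's range is limited). The gripper opens to 85 mm and grips with 20 to 120 N. Pads are 22 mm wide; open, the fingers measure 114 mm over their backs; the gripper's body (76 mm by 85 mm) begins 54 mm behind the grasp point. The pads swing forward as they close: fully open they stand 13 mm farther back than shut.
Start: joints at [1.119, 0.313, 1.498, -0, 1.331, -0.223], TCP at [119.087, 511.321, 253.294] pointing down, gripper open.
Joint ranges: [-2.94, 2.94], [-0.97, 2.17], [0.19, 2.56], [-1.23, 4.37], [0.02, 3.11], [-2.88, 2.88]. Speed limits (rad/s): [2.39, 2.39, 3.01, 3.14, 3.14, 3.14].

INTERFACE

Orientations are given as a unit quaternion [w, x, y, z].
In Python, from rig import sense, imaging, ctrl gives the robot as it stands. The module is installed in compiled form; this text tells all that it offers.
- The arm moves only by the tool apply_moves, never from a script. Its argument "commands" is a list of rows, each a list of 5 numbers: the gripper command: -1 is fully open, 1 is shut, values between are in proportion, then the shift along the tool's x, y, z in mm, then the turn about the tool's z in degrees. A call has 1 to 20 rows; each row shifts and turns the commanded pose from where the row before left it, along the tool's axes as they then stand; what a row does not reach is not made up. A row lasts 1/8 s, in which the tool goes at most 62.5 mm and 10.7 degrees, less where a joint would pass 70% of its speed; a pose out of reach is approached as far as the arm can. A call is refused whole if a number of a shift passes 62.5 or a number of a turn 10.7, either way. A call with a gripper value outside its range is refused whole. The fingers move at their own pace and stop on an object; "newtons" is the grip in N (left out, the last holds). Time passes only in rows, so rows that do not move let the fingers close. It gives the time, the measured TCP pose, the force, the opening and the grip force at its end, in the units of the state.
- sense(): the state, without advancing time (a new reading comes with each control period).
- imaging.capture(name): name is "scene" or "top"; returns the picture (400x640x3 uint8, blue, green, red); there is no depth.
- imaging.calibration(name): a dict with "camera_matrix" (3x3 intrinsics, pixels), "world_to_cam" (4x4, takes a point from world to camera coordinates). Camera axes: x right, y up, looking along -z (the intrinsics and any distortion apply to the point x, -y, -z); pixel columns grow to the right and rows downward; lengths in mm; the calibration is good to about 2 mm. A picture is of the moment at which its call begins. calibration takes no time and is no camera call.
- ctrl.finish_job(): hands the job in; it is judged then, once.
The state is a dict: "time_s": time; "joints": joint angles; "dq": joint speeds; "tau": joint torques, N m; "eef_pos": TCP position; "ee_rot": TCP orientation; "force": force on the tool from outside, world axes, zero at the start; "wrist_torque": the same for the moment, N m; "grip_width": opening from 0.0 (shut) to 1.0 (fully open); "grip_force": force on a finger pad.
Only numpy, scipy, OpenCV 4.12 (cv2) and the standard library are available. Lean on these libraries where they do the work, as an engineer would, in place of code of your own. Each camera call takes 0.05 s, during which the arm holds its last target. There are 200 camera calls.

## Working session

There is one attempt and no reset: what is moved stays moved. The work goes in short steps, Python scripts to look and compute and a tool call to move; the robot and the scene stay as the last step left them, time stands still between calls to the robot, and variables do not carry over. Pictures are saved under pics/ and viewed, at most 10 in all, crops included, and the job is handed in when it is done.

Besides the shell and the picture viewer there is one more tool, called after "Request:" as name(argument=value, ...), one argument or row to a line, values as JSON. apply_moves: Moves the arm, as the interface text tells. Its arguments: {"type":"object","properties":{"commands":{"type":"array","items":{"type":"array","items":{"type":"number"}}},"newtons":{"type":"number"}},"required":["commands"]}

```bash
mkdir -p pics; cat > h.py <<'E'
import numpy as np, cv2
from rig import sense, imaging, ctrl
def ray(name,u,v):
    c=imaging.calibration(name);K=np.array(c["camera_matrix"]);T=np.array(c["world_to_cam"])
    d=np.linalg.inv(K)@[u,v,1];d=np.array([d[0],-d[1],-d[2]])
    R=T[:3,:3];return -R.T@T[:3,3],R.T@d
def onz(name,u,v,z):
    o,d=ray(name,u,v);return o+d*(z-o[2])/d[2]
def proj(name,p):
    c=imaging.calibration(name);K=np.array(c["camera_matrix"]);T=np.array(c["world_to_cam"])
    q=T@np.append(p,1);q=K@[q[0],-q[1],-q[2]];return q[:2]/q[2]
E
python3 - <<'E'
from h import *
for n in("scene","top"):
    cv2.imwrite(f"pics/{n}0.png",imaging.capture(n)); print(n,imaging.calibration(n))
s=sense();print(s)
E
```

```text
scene {'camera_matrix': array([[430.46411724,   0.        , 320.74628892],
       [  0.        , 430.46411724, 197.60913722],
       [  0.        ,   0.        ,   1.        ]]), 'world_to_cam': array([[ 7.33478792e-01,  6.79705338e-01, -3.08463276e-03,
        -3.76204522e+02],
       [-4.76605980e-01,  5.17536655e-01,  7.10635315e-01,
         1.41241686e+02],
       [ 4.84619028e-01, -5.19765778e-01,  7.03553789e-01,
        -1.69345807e+03],
       [ 0.00000000e+00,  0.00000000e+00,  0.00000000e+00,
         1.00000000e+00]])}
top {'camera_matrix': array([[443.17793837,   0.        , 320.30671204],
       [  0.        , 443.17793837, 195.90878827],
       [  0.        ,   0.        ,   1.        ]]), 'world_to_cam': array([[ 1.27385716e-02, -9.99845800e-01, -1.20874025e-02,
         5.82854329e+00],
       [ 9.95656413e-01,  1.15683628e-02,  9.23822526e-02,
        -5.04917167e+02],
       [-9.22281758e-02, -1.32117178e-02,  9.95650247e-01,
        -1.40443611e+03],
       [ 0.00000000e+00,  0.00000000e+00,  0.00000000e+00,
         1.00000000e+00]])}
{'time_s': 0.1, 'joints': array([ 1.11859736e+00,  3.13367542e-01,  1.49837833e+00,  4.29793044e-06,
        1.33098826e+00, -2.23404625e-01]), 'dq': array([ 9.07425123e-04, -2.91329566e-03, -1.81772585e-03,  8.65633214e-04,
       -2.55758293e-05,  1.66614052e-03]), 'tau': array([ 3.04509937e-03, -4.12897289e+01, -2.60141981e+01, -1.61523203e-04,
        2.98279672e-03,  1.26524148e-05]), 'eef_pos': array([118.99118484, 511.12247396, 252.79936531]), 'ee_rot': array([-1.91120651e-04,  1.14148309e-01,  9.93463556e-01, -5.37793880e-04]), 'force': array([-0.2117836 ,  0.34740558,  0.33105266]), 'wrist_torque': array([ 0.01455348, -0.01872075,  0.00900799]), 'grip_force': 0.0, 'grip_width': 0.9996897084886179}
```

View pics/scene0.png

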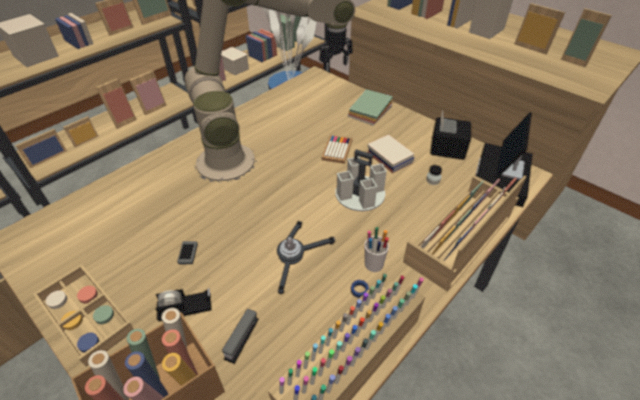

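View pics/top0.png

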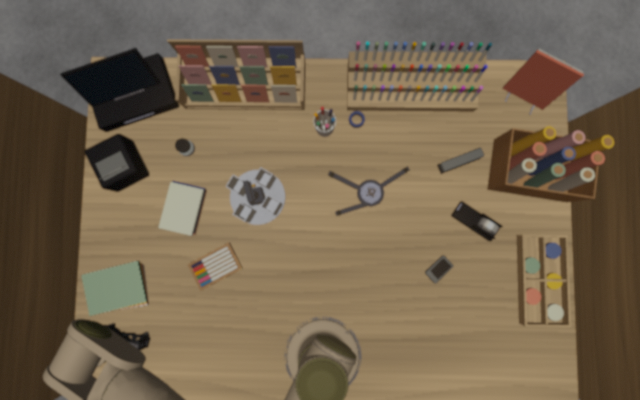

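The scene view shows the stand at (290,250) and the carousel at (360,190). In the top view the stand is at (370,192), with legs ending near (408,170), (331,175) and (338,212), and the carousel is at (257,196). I'll enlarge the stand and carousel.

```bash
python3 - <<'E'
from h import *
t=cv2.imread("pics/top0.png");s=cv2.imread("pics/scene0.png")
a=cv2.resize(t[140:240,215:415],(800,400),interpolation=cv2.INTER_CUBIC)
cv2.imwrite("pics/c1.png",a)
b=cv2.resize(s[135:300,240:405],(600,600),interpolation=cv2.INTER_CUBIC)
cv2.imwrite("pics/c2.png",b)
for n,u,v,z in[("top",370,191,20),("top",408,170,20),("top",331,175,20),("top",338,212,20),("top",257,196,0)]:print(u,v,onz(n,u,v,z).round())
E
```

```text
370 191 [ 523. -148.   20.]
408 170 [ 593. -271.   20.]
331 175 [574. -22.  20.]
338 212 [454. -46.  20.]
257 196 [504. 220.   0.]
```

View pics/c1.png

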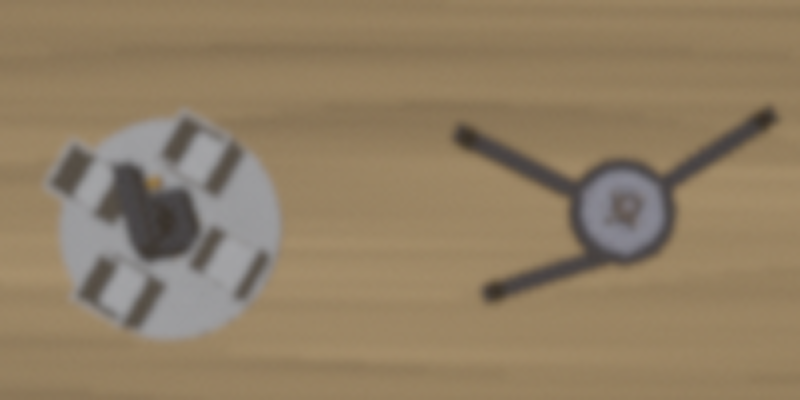

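View pics/c2.png

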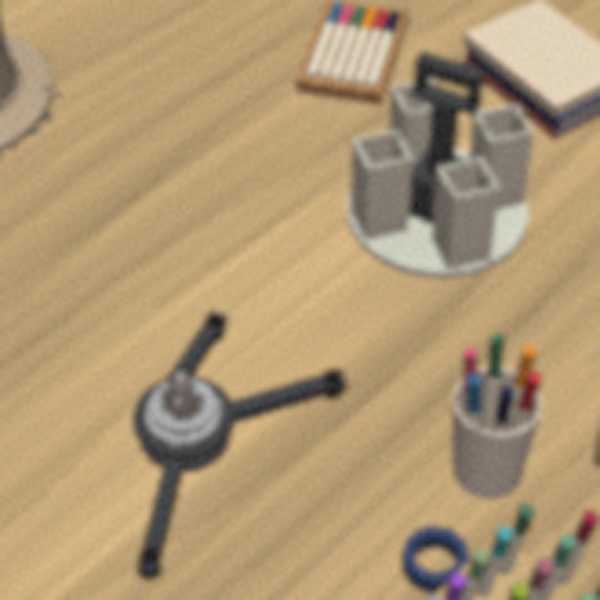

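The crops show the folding leg lying towards crop (490,292) and the fixed legs going to (465,135) and (765,118). The handle bar runs from (127,170) to (150,258) in the top crop. Next I'll measure these accurately.

```bash
python3 - <<'E'
from h import *
t=cv2.imread("pics/top0.png");s=cv2.imread("pics/scene0.png")
def near(n,img,mask,c,r,lab):
    m=mask.copy();k=np.zeros_like(m);cv2.circle(k,c,r,255,-1);m&=k
    return m
# collar disc: low-saturation bright in the stand region
def inter(a,b):
    (o1,d1),(o2,d2)=a,b
    A=np.stack([d1,-d2],1);x=np.linalg.lstsq(A,o2-o1,rcond=None)[0]
    p,q=o1+d1*x[0],o2+d2*x[1];return (p+q)/2,np.linalg.norm(p-q)
res={}
for n,im,c in(("top",t,(370,192)),("scene",s,(290,250))):
    hsv=cv2.cvtColor(im,cv2.COLOR_BGR2HSV)
    # bluish-grey: blue >= red ; wood has red >> blue
    g=((im[...,0].astype(int)>=im[...,2].astype(int)-8)*255).astype(np.uint8)
    k=np.zeros_like(g);cv2.circle(k,c,60,255,-1);g&=k
    nn,L,st,ce=cv2.connectedComponentsWithStats(g)
    m=((L==L[c[1]+6,c[0]])*255).astype(np.uint8)
    print(n,"stand comp",st[L[c[1]+6,c[0]]])
    core=cv2.morphologyEx(m,cv2.MORPH_OPEN,cv2.getStructuringElement(cv2.MORPH_ELLIPSE,(11,11)))
    M=cv2.moments(core,True);cc=(M["m10"]/M["m00"],M["m01"]/M["m00"])
    print(" plate centre",cc,onz(n,*cc,30).round(1) )
    coll=((core>0)&(hsv[...,2]>115)).astype(np.uint8)*255
    ct=max(cv2.findContours(coll,0,1)[0],key=cv2.contourArea);e=cv2.fitEllipse(ct);print(" collar",e,onz(n,*e[0],46).round(1))
    legs=m&~cv2.dilate(core,np.ones((5,5),np.uint8))
    nn,L,st,ce=cv2.connectedComponentsWithStats(legs)
    for i in range(1,nn):
        if st[i,4]<20:continue
        ys,xs=np.nonzero(L==i);P=np.array([onz(n,x,y,18)[:2] for x,y in zip(xs,ys)])
        vx,vy,x0,y0=cv2.fitLine(P.astype(np.float32),2,0,.01,.01).ravel()
        pr=(P-[x0,y0])@[vx,vy];print(" leg",len(P),"mid",x0.round(1),y0.round(1),"ang",np.degrees(np.arctan2(vy,vx)).round(1),"ends",(np.array([x0,y0])+pr.min()*np.array([vx,vy])).round(),(np.array([x0,y0])+pr.max()*np.array([vx,vy])).round())
# carousel: handle ends triangulated
def tp(p):return (215+p[0]/4-.375,140+p[1]/4-.375)
def sp(p):return (240+p[0]/3.636-.36,135+p[1]/3.636-.36)
for n,f,pts in(("top",tp,[(128,172),(150,256)]),("scene",sp,[(428,66),(472,90)])):
    A=[onz(n,*f(p),190) for p in pts];d=A[1]-A[0];print(n,[a.round(1) for a in A],"mid",((A[0]+A[1])/2).round(1),np.degrees(np.arctan2(d[1],d[0])).round(1),np.linalg.norm(d).round(1))
# tray ellipse in top
hsv=cv2.cvtColor(t,cv2.COLOR_BGR2HSV);m=((t[...,0].astype(int)>=t[...,2].astype(int)-22)*255).astype(np.uint8)
k=np.zeros_like(m);cv2.circle(k,(257,196),36,255,-1);m&=k
ct=max(cv2.findContours(m,0,1)[0],key=cv2.contourArea);h=cv2.convexHull(ct);print("tray",cv2.minEnclosingCircle(ct),cv2.fitEllipse(h),onz("top",*cv2.fitEllipse(h)[0],10).round(1))
print("cams",ray("top",0,0)[0].round(),ray("scene",0,0)[0].round())
E
```

```text
top stand comp [335 171  69  41 552]
 plate centre (366.9736842105263, 198.58771929824562) [ 497.3 -137.6   30. ]
 collar ((367.7677917480469, 197.95071411132812), (6.569070816040039, 12.652557373046875), 117.1070327758789) [ 498.  -138.6   46. ]
 leg 345 mid 537.0 -151.6 ang 87.7 ends [ 533. -253.] [542. -34.]
 leg 25 mid 467.9 -91.6 ang -71.5 ends [458. -62.] [ 477. -120.]
scene stand comp [278 223  56  70 707]
 plate centre (289.39935064935065, 254.6396103896104) [ 532.8 -163.7   30. ]
 collar ((288.868896484375, 251.46470642089844), (9.649938583374023, 20.08194351196289), 95.94425201416016) [ 532.4 -164.4   46. ]
 leg 246 mid 519.9 -81.9 ang 29.0 ends [ 456. -117.] [597. -39.]
 leg 88 mid 577.3 -233.3 ang -55.4 ends [ 550. -194.] [ 603. -271.]
top [array([525.1, 220.8, 190. ]), array([465.1, 203.5, 190. ])] mid [495.1 212.2 190. ] -163.8 62.4
scene [array([489.7, 204.6, 190. ]), array([540.5, 204.9, 190. ])] mid [515.1 204.7 190. ] 0.3 50.8
tray ((254.42233276367188, 195.4708709716797), 30.289831161499023) ((254.77491760253906, 195.61695861816406), (55.50173568725586, 60.56534194946289), 109.96228790283203) [504.5 225.7  10. ]
cams [ 373.   -7. 1445.] [1164. -698. 1090.]
```

```bash
python3 - <<'E'
from h import *
t=cv2.imread("pics/top0.png");s=cv2.imread("pics/scene0.png")
f=lambda im,x,y:cv2.resize(im[y:y+24,x:x+32],(384,288),interpolation=cv2.INTER_CUBIC)
cv2.imwrite("pics/c3.png",np.vstack([np.hstack([f(t,237,177),f(s,348,144)]),np.hstack([f(t,354,180),f(s,275,232)])]))
for n,im,c in(("top",t,(370,192)),("scene",s,(290,251))):
    hsv=cv2.cvtColor(im,cv2.COLOR_BGR2HSV);g=((hsv[...,1]<70)|(hsv[...,2]<85)).astype(np.uint8)*255
    k=np.zeros_like(g);cv2.circle(k,c,58,255,-1);g&=k
    g=cv2.morphologyEx(g,cv2.MORPH_CLOSE,np.ones((5,5),np.uint8))
    cs,_=cv2.findContours(g,0,1);ct=max(cs,key=cv2.contourArea);g[:]=0;cv2.drawContours(g,[ct],-1,255,-1)
    core=cv2.morphologyEx(g,cv2.MORPH_OPEN,cv2.getStructuringElement(cv2.MORPH_ELLIPSE,(15,15)))
    ct=max(cv2.findContours(core,0,1)[0],key=cv2.contourArea);e=cv2.fitEllipse(ct);print(n,"plate",np.round(e[0],1),np.round(e[1],1),onz(n,*e[0],22).round(1))
    b=((g>0)&(im[...,0].astype(int)>im[...,2].astype(int)-0)&(hsv[...,2]>105)).astype(np.uint8)*255
    b&=core;ct=max(cv2.findContours(b,0,1)[0],key=cv2.contourArea);e=cv2.fitEllipse(cv2.convexHull(ct));print("  ring",np.round(e[0],1),np.round(e[1],1),onz(n,*e[0],46).round(1))
    legs=g&~cv2.dilate(core,np.ones((5,5),np.uint8))
    nn,L,st,ce=cv2.connectedComponentsWithStats(legs)
    for i in range(1,nn):
        if st[i,4]<20:continue
        ys,xs=np.nonzero(L==i);P=np.array([onz(n,x,y,18)[:2] for x,y in zip(xs,ys)])
        vx,vy,x0,y0=cv2.fitLine(P.astype(np.float32),2,0,.01,.01).ravel();v=np.array([vx,vy]);o=np.array([x0,y0])
        pr=(P-o)@v;print("  leg",len(P),"ang",np.degrees(np.arctan2(vy,vx)).round(1),"ends",(o+pr.min()*v).round(),(o+pr.max()*v).round())
E
```

```text
top plate [370.3 192.6] [24.7 26.5] [ 517.4 -149.    22. ]
  ring [370.3 192.3] [20.1 20.7] [ 515.9 -146.5   46. ]
  leg 106 ang -56.2 ends [ 549. -195.] [ 599. -269.]
  leg 119 ang 64.4 ends [ 540. -102.] [581. -16.]
  leg 92 ang -71.6 ends [450. -39.] [ 476. -118.]
scene plate [290.1 250.6] [25.1 25.9] [ 518.3 -147.    22. ]
  ring [294.6 247.1] [11.1 14.6] [ 533.2 -140.4   46. ]
  leg 71 ang -72.5 ends [453. -38.] [ 473. -101.]
  leg 149 ang 62.7 ends [ 541. -103.] [587. -14.]
  leg 126 ang -54.9 ends [ 550. -195.] [ 605. -273.]
```

View pics/c3.png

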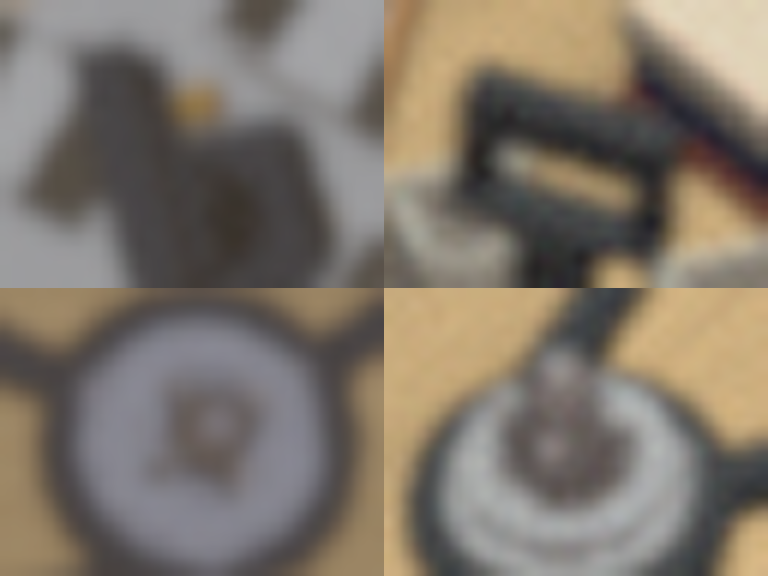

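```bash
python3 - <<'E'
from h import *
def inter(a,b):
    (o1,d1),(o2,d2)=a,b
    x=np.linalg.lstsq(np.stack([d1,-d2],1),o2-o1,rcond=None)[0]
    p,q=o1+d1*x[0],o2+d2*x[1];return ((p+q)/2).round(1),np.linalg.norm(p-q).round(1)
print(inter(ray("top",249.4,193.1),ray("scene",363.9,154.2)))
print(onz("top",249.4,193.1,181),onz("scene",363.9,154.2,181),onz("top",257.1,196.6,10))
a,b=onz("scene",356.4,151.9,181),onz("scene",371.4,156.5,181);print(np.degrees(np.arctan2(*(b-a)[1::-1])),np.linalg.norm(b-a))
# rib corner check in scene/top: predicted spigot tip pixels
for n in("top","scene"):print(n,proj(n,[517,-148,82]),proj(n,[517,-148,0]),proj(n,[503,219,181]))
E
```

```text
(array([500.2, 217.9, 180.6]), np.float64(11.7))
[495.94549582 213.6320146  181.        ] [503.82167603 222.66626093 181.        ] [501.39756065 218.01722873  10.        ]
15.947156305699641 54.19711192442298
top [371.92654143 190.82440142] [369.32328125 193.42571766] [247.60368741 190.6356919 ]
scene [288.55251541 238.23970141] [289.99190617 254.88704148] [363.01773611 154.60577208]
```

Request:
apply_moves(
  commands=[
    [1,-41,-39,0,0],
    [1,-41,-39,0,0],
    [1,-41,-39,0,0],
    [1,-41,-39,0,0],
    [1,-41,-39,0,0],
    [1,-41,-39,0,0],
    [1,-41,-39,0,0],
    [1,-41,-39,0,0],
    [1,-41,-39,0,0],
    [1,-41,-39,0,0],
    [1,-41,-39,0,0],
    [1,-41,-39,0,0],
    [1,0,0,0,0],
    [1,0,0,0,0],
  ],
  newtons=40,
)

```text
time_s: 1.85
eef_pos: [491.7, -55.7, 252.9]
ee_rot: [-0.001, 0.114, 0.993, 0.0]
force: [1.1, 1.2, 0.5]
grip_width: 0.001
grip_force: 0.0
```

Request:
apply_moves(
  commands=[
    [1,0,0,56,0],
    [1,0,0,56,0],
    [1,0,0,56,0],
    [1,0,0,40,0],
    [1,0,0,15,0],
    [1,0,0,0,0],
  ],
)

```text
time_s: 2.6
eef_pos: [492.1, -55.5, 30.7]
ee_rot: [-0.0, 0.114, 0.994, 0.0]
force: [-0.3, -0.4, 0.1]
grip_width: 0.005
grip_force: 0.0
```

```bash
python3 - <<'E'
from h import *
from scipy.spatial.transform import Rotation as R
s=sense();q=s["ee_rot"];M=R.from_quat([*q[1:],q[0]]).as_matrix();p=s["eef_pos"].copy();print(p,s["force"])
h=np.array([487,-150.])
for f in range(104,187,6):
    a=np.radians(f);w=h+85*np.array([np.cos(a),np.sin(a)])+21*np.array([np.sin(a),-np.cos(a)])
    d=M.T@[w[0]-p[0],w[1]-p[1],0];print(f,w.round(),d.round(1));p[:2]=w
E
```

```text
[492.12957552 -55.53113394  30.69808709] [-0.32152829 -0.36365431  0.11523999]
104 [487. -62.] [ 3.6 -7.9  0. ]
110 [478. -63.] [ 8.8 -2.6  0. ]
116 [469. -64.] [ 8.5 -3.5  0. ]
122 [460. -67.] [ 8.1 -4.3  0. ]
128 [451. -70.] [ 7.6 -5.1  0. ]
134 [443. -74.] [ 7.  -5.9  0. ]
140 [435. -79.] [ 6.3 -6.6  0. ]
146 [428. -85.] [ 5.6 -7.2  0. ]
152 [422. -92.] [ 4.8 -7.8  0. ]
158 [416. -99.] [ 4.  -8.2  0. ]
164 [ 411. -106.] [ 3.1 -8.6  0. ]
170 [ 407. -115.] [ 2.2 -8.9  0. ]
176 [ 404. -123.] [ 1.2 -9.1 -0. ]
182 [ 401. -132.] [ 0.3 -9.2 -0. ]
```

Request:
apply_moves(
  commands=[
    [1,3.5,-8,0,0],
    [1,9,-2.5,0,0],
    [1,8.5,-3.5,0,0],
    [1,8,-4.5,0,0],
    [1,7.5,-5,0,0],
    [1,7,-6,0,0],
    [1,6.5,-6.5,0,0],
    [1,5.5,-7,0,0],
    [1,5,-8,0,0],
    [1,4,-8,0,0],
    [1,3,-8.5,0,0],
    [1,2,-9,0,0],
    [1,1,-9,0,0],
    [1,0,0,0,0],
  ],
)

```text
time_s: 4.35
eef_pos: [403.9, -124.0, 30.3]
ee_rot: [-0.0, 0.115, 0.993, -0.0]
force: [0.2, -1.0, -1.2]
grip_width: -0.001
grip_force: 0.0
```

Request:
apply_moves(
  commands=[
    [1,0,-4,0,0],
    [1,0,-2,0,0],
    [1,0,0,0,0],
  ],
)

```text
time_s: 4.72
eef_pos: [402.7, -129.2, 30.3]
ee_rot: [-0.0, 0.114, 0.993, -0.0]
force: [-0.7, 0.7, -0.4]
grip_width: -0.001
grip_force: 0.0
```

```bash
python3 - <<'E'
from h import *
print(sense()["force"])
t=imaging.capture("top");s=imaging.capture("scene")
f=lambda im,x,y:cv2.resize(im[y:y+60,x:x+80],(400,300),interpolation=cv2.INTER_CUBIC)
cv2.imwrite("pics/c4.png",np.hstack([f(t,330,165),f(s,240,210)]))
E
```

```text
[-0.74806014  0.66832689 -0.36113874]
```

View pics/c4.png

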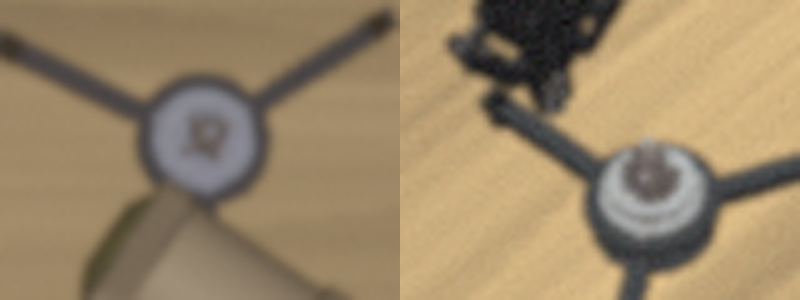

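The scene view (right) shows the leg straight out, from crop (600,165) to (497,103), with the closed fingers beside its tip. I'll check the angle.

```bash
python3 - <<'E'
from h import *
a=onz("scene",259.4,230.6,15);b=onz("scene",278,243,15);d=a-b;print(a,b,np.degrees(np.arctan2(d[1],d[0])))
h=np.array([487,-150]);print(np.degrees(np.arctan2(*(a[:2]-h)[::-1]))%360)
E
```

```text
[ 379.83651263 -153.8281094    15.        ] [ 463.3391141  -148.24986611   15.        ] -176.1781354898804
182.04585809627264
```

Request:
apply_moves(
  commands=[
    [1,0,-2,0,0],
    [1,0,-1,0,0],
    [1,0,0,0,0],
  ],
)

```text
time_s: 5.2
eef_pos: [402.0, -132.2, 30.3]
ee_rot: [0.0, 0.114, 0.993, -0.0]
force: [0.1, -0.3, -0.6]
grip_width: -0.001
grip_force: 0.0
```

Request:
apply_moves(
  commands=[
    [1,0,5,-20,0],
    [1,0,0,-55,0],
    [1,0,0,-55,0],
    [0,0,0,-55,0],
    [-1,0,0,-45,0],
    [-1,-2.5,52,0,0],
    [-1,-2.5,52,0,0],
    [-1,-2.5,52,0,0],
    [-1,-2.5,52,0,0],
    [-1,-2.5,52,0,0],
    [-1,-2.5,52,0,0],
    [-1,-2,46.5,0,0],
    [-1,0,0,0,-9.5],
    [-1,0,0,0,-9.5],
    [-1,0,0,0,-9.5],
    [-1,0,0,0,0],
  ],
)

```text
time_s: 7.2
eef_pos: [500.9, 218.1, 260.2]
ee_rot: [-0.0, -0.133, 0.991, -0.0]
force: [-0.8, 0.1, 0.1]
grip_width: 0.997
grip_force: 0.0
```

```bash
python3 - <<'E'
from h import *
print(sense()["joints"])
s=imaging.capture("scene")
cv2.imwrite("pics/c5.png",cv2.resize(s[110:220,300:420],(654,600),interpolation=cv2.INTER_CUBIC))
E
```

```text
[ 1.96072463e-01  3.55417143e-01  1.42095012e+00 -7.31200355e-06
  1.36555764e+00 -1.64194831e+00]
```

View pics/c5.png

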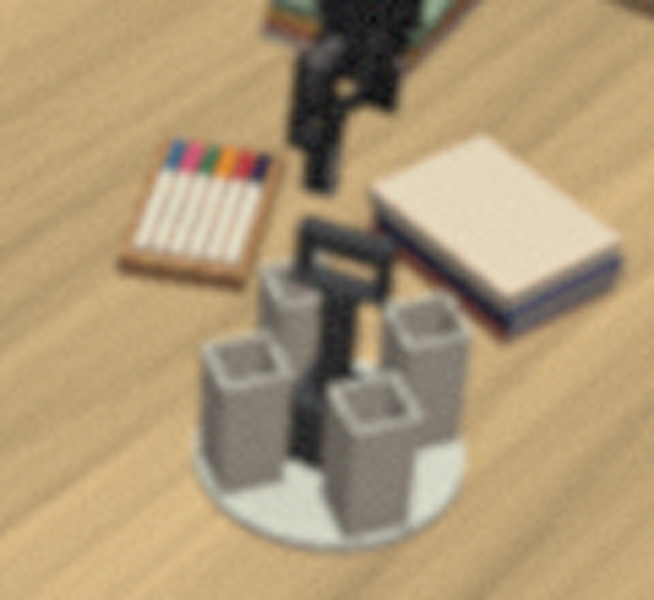

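The handle is at crop (345,255), directly under the open fingers, so I'll descend and grip.

Request:
apply_moves(
  commands=[
    [-1,0,0,40,0],
    [-1,0,0,30,0],
    [-1,0,0,6,0],
    [-1,0,0,0,0],
    [0,0,0,0,0],
    [0.4,0,0,0,0],
    [1,0,0,0,0],
    [1,0,0,0,0],
    [1,0,0,0,0],
    [1,0,0,0,0],
  ],
  newtons=80,
)

```text
time_s: 8.5
eef_pos: [501.1, 218.3, 184.5]
ee_rot: [0.0, -0.134, 0.991, 0.0]
force: [1.1, 2.1, 1.0]
grip_width: 0.174
grip_force: 79.0
```

Request:
apply_moves(
  commands=[
    [1,0,0,-10,0],
    [1,0,0,-30,0],
    [1,0,0,-40,0],
    [1,0,0,-30,0],
    [1,3,-10,0,0],
    [1,6,-27,0,0],
    [1,8,-35,0,0],
    [1,8,-35,0,0],
    [1,8,-35,0,0],
    [1,8,-35,0,0],
    [1,8,-35,0,0],
    [1,8,-35,0,0],
    [1,8,-35,0,0],
    [1,8,-35,0,0],
    [1,6,-25,0,0],
    [1,2,-15,0,0],
    [1,0,0,0,0],
  ],
)

```text
time_s: 10.62
eef_pos: [517.3, -148.1, 293.2]
ee_rot: [-0.001, -0.133, 0.991, 0.001]
force: [-0.2, 0.5, -4.8]
grip_width: 0.171
grip_force: 78.4
```

Request:
apply_moves(
  commands=[
    [1,0,0,0,5],
    [1,0,0,0,10],
    [1,0,0,0,10],
    [1,0,0,0,10],
    [1,0,0,0,10],
    [1,0,0,0,10],
    [1,0,0,0,10],
    [1,0,0,0,7],
    [1,0,0,0,2],
    [1,0,0,0,0],
    [1,0,0,0,0],
  ],
)

```text
time_s: 12.0
eef_pos: [517.7, -147.4, 294.2]
ee_rot: [-0.0, 0.489, 0.872, 0.0]
force: [0.8, -1.7, -4.4]
grip_width: 0.175
grip_force: 78.5
```

```bash
python3 - <<'E'
from h import *
s=sense();print(s["eef_pos"],s["force"],s["wrist_torque"],s["ee_rot"],s["joints"])
t=imaging.capture("top");s=imaging.capture("scene")
cv2.imwrite("pics/t6.png",t);cv2.imwrite("pics/s6.png",s)
f=lambda im,x,y:cv2.resize(im[y:y+110,x:x+80],(400,550),interpolation=cv2.INTER_CUBIC)
cv2.imwrite("pics/c6.png",np.hstack([f(t,335,140),f(s,248,170)]))
E
```

```text
[ 517.65947632 -147.40770556  294.23414019] [ 0.77090699 -1.67473985 -4.36410561] [-0.05397068 -0.01353801 -0.01534919] [-7.92905635e-05  4.88734775e-01  8.72432411e-01  2.36527403e-05] [-4.95230504e-01  3.16540069e-01  1.38595285e+00  5.01767196e-05
  1.43925757e+00 -1.04475554e+00]
```

View pics/c6.png

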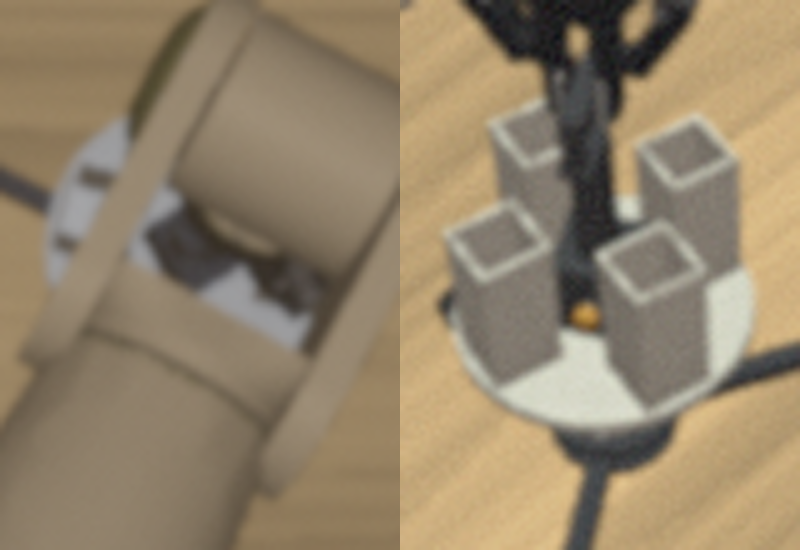

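The scene view shows the carousel hanging level over the stand. The bin-rim centres are at crop (498,240), (650,262), (688,155) and (540,135), which I'll use to estimate the carousel axis.

```bash
python3 - <<'E'
from h import *
for H in(95,103):
  print(H,"now",onz("scene",286.4,209.1,109.7+H).round(1),"before",onz("scene",361.3,172.3,H).round(1))
P=[onz("scene",248+(x-400)/5-.4,170+y/5-.4,212.7)[:2] for x,y in[(498,240),(650,262),(688,155),(540,135)]]
for i in range(4):
  d=P[(i+1)%4]-P[i];print(np.linalg.norm(d).round(1),np.degrees(np.arctan2(d[1],d[0])).round(1))
s=cv2.imread("pics/s6.png")
hsv=cv2.cvtColor(s,cv2.COLOR_BGR2HSV);m=((hsv[...,1]<45)&(hsv[...,2]>140)).astype(np.uint8)*255
m[:, :255]=0;m[:,402-0:]=0;m[:225]=0;m[260:]=0
ct=max(cv2.findContours(m,0,1)[0],key=cv2.contourArea).reshape(-1,2)
# lower rim: lowest pixel per column -> points on underside edge; circle fit on z plane of underside
import scipy.optimize as so
low={}
for x,y in ct: low[x]=max(low.get(x,0),y)
Q=np.array([onz("scene",x,y+.5,109.7)[:2] for x,y in low.items() if y>232]);print(len(Q))
r=so.least_squares(lambda c:np.hypot(*(Q-c).T)-90,[517,-148],loss="soft_l1");print("tray underside fit",r.x.round(1),np.abs(r.fun).mean())
# plate centre reference, same camera: (518.3,-147)
E
```

```text
95 now [ 513.9 -144.   204.7] before [497.4 225.4  95. ]
103 now [ 519.7 -149.   212.7] before [502.8 218.  103. ]
86.4 31.7
84.8 120.1
88.0 -148.1
84.5 -58.8
61
tray underside fit [ 515.4 -145. ] 0.7610512398071445
```

Request:
apply_moves(
  commands=[
    [1,0,0,14,0],
    [1,0,0,10,0],
    [1,0,0,4,0],
    [1,0,0,4,0],
    [1,0,0,4,0],
    [1,0,0,0,0],
  ],
)

```text
time_s: 12.85
eef_pos: [517.6, -147.6, 258.1]
ee_rot: [-0.0, 0.489, 0.872, 0.0]
force: [0.5, -0.0, -4.2]
grip_width: 0.173
grip_force: 78.4
```

Request:
apply_moves(
  commands=[
    [1,0,0,3,0],
    [1,0,0,3,0],
    [1,0,0,0,0],
  ],
)

```text
time_s: 13.22
eef_pos: [517.6, -147.6, 252.0]
ee_rot: [-0.0, 0.489, 0.872, -0.0]
force: [-0.4, 0.3, -5.3]
grip_width: 0.177
grip_force: 78.4
```

Request:
apply_moves(
  commands=[
    [1,0,0,2,0],
    [1,0,0,2,0],
    [1,0,0,0,0],
  ],
)

```text
time_s: 13.6
eef_pos: [517.7, -147.6, 248.1]
ee_rot: [-0.0, 0.489, 0.872, 0.0]
force: [0.1, -0.6, -4.9]
grip_width: 0.171
grip_force: 78.5
```

Request:
apply_moves(
  commands=[
    [1,0,0,2,0],
    [1,0,0,0,0],
  ],
)

```text
time_s: 13.85
eef_pos: [517.6, -147.5, 246.1]
ee_rot: [-0.0, 0.489, 0.872, 0.0]
force: [0.5, 0.8, -4.9]
grip_width: 0.178
grip_force: 78.5
```

Already below the rib tops with no contact force. I'll continue down.

Request:
apply_moves(
  commands=[
    [1,0,0,2,0],
    [1,0,0,2,0],
    [1,0,0,0,0],
  ],
)

```text
time_s: 14.22
eef_pos: [517.6, -147.6, 242.0]
ee_rot: [-0.0, 0.489, 0.872, 0.0]
force: [-0.8, 0.1, -5.1]
grip_width: 0.173
grip_force: 78.5
```

Request:
apply_moves(
  commands=[
    [1,0,0,2,0],
    [1,0,0,2,0],
    [1,0,0,0,0],
  ],
)

```text
time_s: 14.6
eef_pos: [517.6, -147.6, 238.0]
ee_rot: [-0.0, 0.489, 0.872, -0.0]
force: [-0.3, 1.2, -5.1]
grip_width: 0.173
grip_force: 78.5
```

Request:
apply_moves(
  commands=[
    [1,0,0,2,0],
    [1,0,0,2,0],
    [1,0,0,2,0],
    [1,0,0,0,0],
  ],
)

```text
time_s: 15.1
eef_pos: [517.6, -147.6, 232.0]
ee_rot: [-0.0, 0.489, 0.872, 0.0]
force: [-0.5, 1.9, -4.6]
grip_width: 0.172
grip_force: 78.5
```

Meshed. Next I'll press down onto the collar.

Request:
apply_moves(
  commands=[
    [1,0,0,2,0],
    [1,0,0,2,0],
    [1,0,0,0,0],
  ],
  newtons=110,
)

```text
time_s: 15.48
eef_pos: [518.0, -147.7, 229.5]
ee_rot: [0.001, 0.489, 0.872, 0.0]
force: [-1.9, 2.8, 4.6]
grip_width: 0.165
grip_force: 112.3
```

Request:
apply_moves(
  commands=[
    [1,0,0,2,0],
    [1,0,0,2,0],
    [1,0,0,0,0],
  ],
)

```text
time_s: 15.85
eef_pos: [518.1, -147.7, 225.9]
ee_rot: [0.001, 0.489, 0.872, 0.0]
force: [-2.8, 3.3, 9.2]
grip_width: 0.163
grip_force: 112.9
```

Request:
apply_moves(
  commands=[
    [1,0,0,1,0],
    [1,0,0,1,0],
    [1,0,0,0,0],
  ],
)

```text
time_s: 16.23
eef_pos: [518.2, -147.8, 224.4]
ee_rot: [0.002, 0.489, 0.872, 0.0]
force: [-3.1, 3.0, 11.9]
grip_width: 0.166
grip_force: 113.3
```

Request:
apply_moves(
  commands=[
    [1,0,0,1,0],
    [1,0,0,1,0],
    [1,0,0,0,0],
  ],
)

```text
time_s: 16.6
eef_pos: [518.3, -147.8, 222.7]
ee_rot: [0.002, 0.489, 0.872, 0.0]
force: [-3.8, 3.8, 14.1]
grip_width: 0.164
grip_force: 113.6
```

Request:
apply_moves(
  commands=[
    [1,0,0,1,0],
    [1,0,0,0,0],
  ],
)

```text
time_s: 16.85
eef_pos: [518.5, -147.8, 222.4]
ee_rot: [0.002, 0.489, 0.872, 0.0]
force: [-5.1, 4.1, 18.6]
grip_width: 0.164
grip_force: 114.2
```

Request:
apply_moves(
  commands=[
    [1,0,0,1,0],
    [1,0,0,0.5,0],
    [1,0,0,0,0],
    [1,0,0,0,0],
  ],
)

```text
time_s: 17.35
eef_pos: [518.8, -148.0, 222.4]
ee_rot: [0.003, 0.489, 0.872, 0.0]
force: [-6.9, 5.5, 27.6]
grip_width: 0.167
grip_force: 115.6
```

```bash
python3 - <<'E'
from h import *
s=imaging.capture("scene")
cv2.imwrite("pics/c7.png",cv2.resize(s[180:310,230:360],(600,600),interpolation=cv2.INTER_CUBIC))
E
```

```text
(no output)
```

View pics/c7.png

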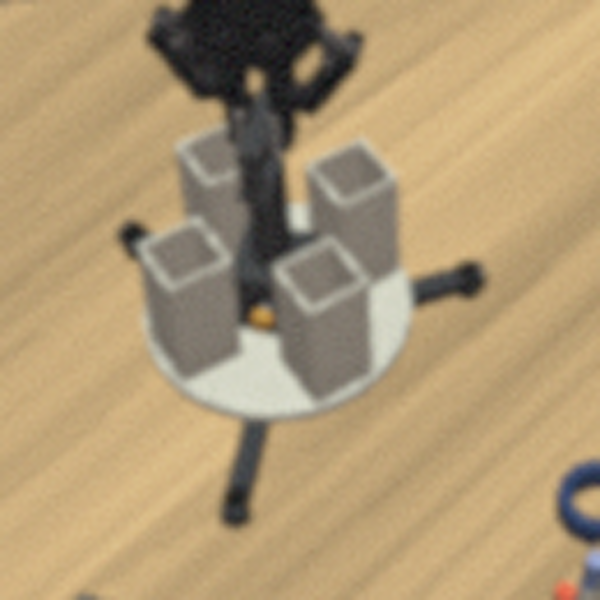

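The carousel sits level and low on the stand (tray centre near crop (278,310)), and the folding leg's tip shows straight out at (133,237). It is pressed against the stop with about 28 N.

```bash
python3 -c "
from rig import ctrl
print(ctrl.finish_job())"
```

```text
the job is handed in; nothing more can be done
None
```

The job is handed in at about 17 s: the leg is swung out to its end stop, and the carousel is meshed on the spigot, fully home against the collar and still held down with about 28 N; none of the other items were touched.

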